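# Clamp a crystal block to its award base and hold the squeeze

### The job

Lay the clear crystal block from the counter on the gluing board, end-on to the small stone base that stands at the clamp's fixed pad and centred on it, between the base and the sliding jaw. Then pump the clamp's trigger - squeeze, let it spring right back, squeeze again; do not push the jaw along by hand - until the jaw has pressed the block up against the base, firmly but not so hard that the glass cracks. Finish while still holding the trigger squeezed, so that the pressure stays on, and leave the finished award, the tape roll and the adhesive bottle alone.

Things in the scene. Friction and masses are not known exactly. Their poses are not given: they have to be found in the camera images.
- block_center (a point): Centre of the loose clear crystal (glass) block that lies on the counter: 80 mm long (its y axis), 40 mm wide (x), 36 mm high (z), about 0.28 kg. Take it from above across its 40 mm width. Laid on the board its centre is 30 mm above the counter. The glass cracks if the jaw bears on it with over 60 N.
- clamp: One-hand ratchet bar clamp lying on its side, fixed on a plywood board 12 mm thick; the board is flat and free between the pads. Origin on the bar's axis at counter height. y axis: along the bar, the way pumping draws the sliding jaw; x: across it, level, from the pistol grip to the pads; z up. The bar is 18 mm wide; all parts stay under 50 mm above the counter.
- fixed_pad (a point): Centre of the face of the clamp's fixed soft pad (34 mm wide, 30 mm high), 32 mm above the counter, 55 mm in x from the bar's axis. Axes as the clamp's; the face looks to -y, at the sliding jaw.
- base_center (a point): Centre of the stone award base, a loose slab standing on edge on the board at the fixed pad (0 to 2.5 mm from it): 64 mm wide (x), 18 mm thick (y, along the bar), 36 mm high (z), 0.11 kg. The block's 40 x 36 mm end goes against its free (-y) face.
- jaw_pad (a point): Centre of the face of the sliding jaw's soft pad (34 mm wide, 30 mm high), opposite fixed_pad; it moves along the clamp's +y when the trigger is pumped. At the start there are 93 to 112 mm between it and the base, for a block 80 mm long.
- jaw (a joint): How far the sliding jaw has been drawn in from fully open, in m (0 to 0.056); 0.032 when base and block are tight. A brake of about 6 N keeps it from running back when the trigger is let go, but most of the pressure then goes off: the jaw presses firmly only while the trigger is squeezed.
- trigger (a joint): Trigger angle in rad: 0 sprung out, 0.25 fully squeezed. A full squeeze draws the jaw in 6 mm, one tooth (the first one 2 to 8 mm); it must spring back under 0.03 to take the next. After 2 to 6 squeezes the work is tight and the trigger stops part-way (0.13 to 0.2); if it goes right home, pump again. It moves with 4 N; a held squeeze of F newtons presses the block with 1.7 F: 8 to 16 N is good.
- trigger_face (a point): Middle of the trigger's outer (-y) face, where it is squeezed, 58 mm from the bar's axis, 32 mm above the counter; it moves with the trigger, 18 mm over the stroke, to the clamp's +y. The blade is 9 mm thick, 24 mm high and reaches 30 mm further along x both ways. There is 70 mm free beside it.
- grip_face (a point): Middle of the fixed pistol grip's outer (+y) face, opposite trigger_face, 32 mm above the counter. The grip is 22 mm thick (y), 26 mm high; grip and trigger span 50 mm at rest, 32 mm squeezed, to be squeezed together from above. As only the trigger moves, fingers that close evenly are best centred 16 mm to the -y side of this face (trigger face then 34 mm from the centre at rest).
- award: Finished award, a crystal block upright on its stone base, 64 x 36 mm, 98 mm high; origin at the underside. Leave it alone.
- tape: Roll of packing tape lying flat, 100 mm across, 24 mm high; origin at the underside. Leave it alone.
- adhesive: Small amber bottle of adhesive, 38 mm across, 85 mm high; origin at the underside. Leave it alone.
Mind the look-alikes: they are no part of the job. Leave any purple or turquoise look-alike of the part that bears block_center alone.

How it is judged:
On the way, in this order (a step that is already met when the one before it is completed fails the run):
1. the block lies on the board between base and jaw, end-on and centred, let go, before it is clamped (x of block_center in the frame of base_center between -0.008 and 0.008 m and angle between the y axis of block_center and the y axis of fixed_pad, either way round below 0.08 rad and angle between block_center's own z axis and vertical below 0.08 rad and z of block_center in the frame of fixed_pad between -0.006 and 0.004 m and contact force between the fingers and block below 0.3 N and y of block_center in the frame of fixed_pad below -0.05 m and y of block_center in the frame of jaw_pad above 0.035 m and contact force between jaw and block below 2 N), for 0.2 s.
2. the trigger is squeezed for a stroke (value of joint trigger above 0.15 rad), for 0.05 s.
3. the trigger has sprung back for another stroke (value of joint trigger below 0.03 rad), for 0.05 s.
At the end, for the whole second after the job is handed in: Block flat on the board, centred on the base to 8 mm, square to 0.08 rad; jaw on block 8 to 50 N, block on base and base on fixed pad over 6 N; fingers hold the trigger squeezed (over 0.06 rad, over 2 N) and do not touch the block (angle between the y axis of block_center and the y axis of fixed_pad, either way round below 0.08 rad and angle between block_center's own z axis and vertical below 0.08 rad and z of block_center in the frame of fixed_pad between -0.006 and 0.004 m and contact force between jaw and block between 8 and 50 N and contact force between base and block above 6 N and contact force between base and clamp above 6 N and x of block_center in the frame of base_center between -0.008 and 0.008 m and angle between base_center's own z axis and vertical below 0.1 rad and value of joint trigger above 0.06 rad and contact force between the fingers and trigger above 2 N and contact force between the fingers and block below 0.3 N); the arm keeps its last pose, push and grip.
It fails at once if the glass is cracked: the jaw bears on the block with more than 60 N (contact force between jaw and block above 60 N).
It fails at once if the jaw is pushed by hand (contact force between any of the arm, the fingers and jaw above 5 N).
It fails at once if the base is knocked over (angle between base_center's own z axis and vertical above 0.4 rad).
It fails at once if the finished award, the tape roll or the adhesive bottle is moved over 20 mm or tipped (distance of any of award, tape, adhesive from where it was at the start of the episode above 0.02 m or angle between any of award, adhesive's own z axis and vertical above 0.3 rad).
It also fails if it takes over 72 s, if anything falls off the work surface, if the arm or the gripper's body presses on something with over 40 N, if the wrist force passes 120 N, or if a joint passes its speed limit or range.

### The arm

A 6-joint arm with a two-finger parallel gripper is mounted at the origin on the work surface. World frame = base frame: x ahead of the robot, y to its left, z up, the work surface at z = 0. Lengths are in m, angles in rad, forces in N, time in s.
With the tool pointing down it reaches from about 0.3 to 0.775 m from the base axis. Payload 14.6 kg.
Tool frame: the origin (TCP) lies between the finger pads; the fingertips stand 14 mm ahead of it and the grasp point (between the pads) lies 5 mm behind it; z points along the fingers, y is the line along which they close (so a half turn about z gives the same grasp; the last joint's range is limited). The gripper opens to 94 mm and grips with 3 to 60 N. Pads are 16 mm wide; open, the fingers measure 119 mm over their backs; the gripper's body (75 mm by 177 mm) begins 78 mm behind the grasp point.
Start: joints at [-1.311, 0.3, 1.521, -0, 1.321, -0.067], TCP at [0.177, -0.521, 0.219] pointing down, gripper open.
Joint ranges: [-3.03, 3.03], [-0.79, 2.21], [0.23, 2.52], [-1.04, 4.18], [0, 3.07], [-2.55, 2.55]. Speed limits (rad/s): [2.22, 2.22, 2.57, 3.14, 3.14, 3.14].

### API

Orientations are given as [roll, pitch, yaw] about the fixed x, y, z axes, in that order (R = Rz(yaw) Ry(pitch) Rx(roll)).
In Python, from station import ctrl gives the robot as it stands. The module is installed in compiled form; this text tells all that it offers.
- The arm moves only by the tool move_arm, never from a script. Its argument "targets" is a list of rows, each a list of 7 numbers: the opening, from -1 (shut) to 1 (fully open), then the shift along the tool's x, y, z in units of 50 mm (1.0 is 50 mm), then the turn, a rotation vector about the tool's x, y, z in rad. A call has 1 to 12 rows; each row is the pose to reach, as a shift and turn from the pose commanded when the call began, along the tool's axes at that moment; what a row does not reach only later rows make up. A row lasts 1/10 s, in which the tool goes at most 50 mm and 8.59 degrees, less where a joint would pass 70% of its speed; a pose out of reach is approached as far as the arm can. A call with a gripper value outside its range is refused whole. The fingers move at their own pace and stop on an object; "grip_force" is the grip in N (left out, the last holds). Time passes only in rows, so rows that repeat a pose let the fingers close. It gives the time, the measured TCP pose, the force, the opening and the grip force at its end, in the units of the state.
- ctrl.get_obs(): the state, without advancing time (a new reading comes with each control period).
- ctrl.camera(name): name is "scene" or "top" or "wrist"; returns (picture, depth): 384x512x3 uint8, red, green, blue; 384x512 float32, m along the optical axis (not along the pixel's ray), 0 where there is no reading.
- ctrl.camera_params(name): a dict with "intrinsics" (3x3 intrinsics, pixels), "k1" (the pictures are not rectified: a ray, as slopes to the right and down, at radius r is drawn at 1 + k1 r^2 times it, then the intrinsics apply), "rvec" (rotation vector, rad) and "tvec" (3), from world to camera coordinates, as OpenCV has them; the wrist camera has in their place "T_tool_cam" (4x4, takes a point from camera to tool coordinates, whose origin is the TCP and whose axes are the flange's). Camera axes: x right, y down, z forward; pixel columns grow to the right and rows downward; lengths in m; the calibration is good to about 2 mm. A picture is of the moment at which its call begins: read the wrist's pose just before it. camera_params takes no time and is no camera call.
- ctrl.hand_in(): hands the job in; it is judged then, once.
Trained networks look in the newest picture that a camera, given by its name, has taken for a name from the list of things; names that differ only in an ending like _2 or _b are one class to them, and where a whole thing is asked for, a point or a joint stands for the part that bears it (a point fixed in the world has none). Each returns a list of dicts, best first, with "score" (0 to 1); they miss things now and then, are a little off and sometimes report something else, mostly with a low value. They report only what shows in the picture. A call takes as long as a camera call. They do not tell look-alikes from the thing itself.
- ctrl.cut_out(camera, target): "region" (384x512 bool, what is visible of it) and "point" ([column, row] in pixels, amid what is visible of it).
- ctrl.tip_of(camera, target): "point" ([column, row] in pixels: a listed point, or the origin of a listed thing).
The state is a dict: "time_s": time; "qpos": joint angles; "joint_vel": joint speeds; "tau": joint torques, N m; "ee_pos": TCP position; "eef_rot": TCP orientation; "force": force on the tool from outside, world axes, zero at the start; "moment": the same for the moment, N m; "grip_width": finger opening in m; "grip_force": force on a finger pad.
Only numpy, scipy, OpenCV 4.12 (cv2) and the standard library are available. Lean on these libraries where they do the work, as an engineer would, in place of code of your own. Each camera call takes 0.05 s, during which the arm holds its last target. There are 200 camera calls.

## Working session

There is one attempt and no reset: what is moved stays moved. The work goes in short steps, Python scripts to look and compute and a tool call to move; the robot and the scene stay as the last step left them, time stands still between calls to the robot, and variables do not carry over. Pictures are saved under pics/ and viewed, at most 10 in all, crops included, and the job is handed in when it is done.

Besides the shell and the picture viewer there is one more tool, called after ">>>" as a command line: name --pt "numbers of a row" for each row, then --argument value for the rest. move_arm: Moves the arm, as the interface text tells. Its arguments: {"type":"object","properties":{"targets":{"type":"array"},"grip_force":{"type":"number"}},"required":["targets"]}

```bash
mkdir -p pics; cat > h.py <<'E'
import numpy as np, cv2
from scipy.spatial.transform import Rotation as R
from station import ctrl
def cam(name):
    p=ctrl.camera_params(name); K=np.array(p["intrinsics"],float)
    if "rvec" in p:
        Rm=cv2.Rodrigues(np.array(p["rvec"],float))[0]; t=np.array(p["tvec"],float).ravel()
        return K,p["k1"],Rm.T,-Rm.T@t
    o=ctrl.get_obs(); T=np.eye(4); T[:3,:3]=R.from_euler("xyz",o["eef_rot"]).as_matrix(); T[:3,3]=o["ee_pos"]
    T=T@np.array(p["T_tool_cam"]); return K,p["k1"],T[:3,:3],T[:3,3]
def rays(c,uv):
    K,k1,Rm,o=c
    n=cv2.undistortPoints(np.array(uv,float).reshape(-1,1,2),K,np.array([k1,0,0,0,0],float)).reshape(-1,2)
    return np.c_[n,np.ones(len(n))]@Rm.T
def atz(c,uv,z):
    d=rays(c,uv); return c[3]+d*((z-c[3][2])/d[:,2])[:,None]
def cloud(c,D,m):
    v,u=np.nonzero(m&(D>0)); d=rays(c,np.c_[u,v]); return c[3]+d*D[v,u][:,None]
def save(img,n): cv2.imwrite("pics/"+n,img[:,:,::-1])
E
python3 - <<'E'
from h import *
print(ctrl.get_obs()["eef_rot"])
H=dict(block_center=.03,fixed_pad=.032,base_center=.03,jaw_pad=.032,trigger_face=.032,grip_face=.032,clamp=0,award=0,tape=0,adhesive=0)
H["block_center"]=.018
ims=[]
for n in("top","scene"):
    c=cam(n); im,D=ctrl.camera(n); ims.append(im); print(n,c[3])
    for k,z in H.items():
        for r in ctrl.tip_of(n,k)[:3]: print(k,round(r["score"],2),np.round(r["point"]),np.round(atz(c,[r["point"]],z)[0],3))
save(ims[0],"top.png");save(ims[1],"scene.png")
E
```

```text
[-3.14043669e+00 -8.88684135e-05  3.26796592e-01]
top [ 0.34781566 -0.05765954  1.0676383 ]
block_center 0.96 [383. 231.] [ 0.478 -0.383  0.018]
block_center 0.83 [429. 215.] [ 0.525 -0.515  0.018]
block_center 0.7 [338. 234.] [ 0.466 -0.263  0.018]
base_center 0.75 [234. 183.] [0.593 0.019 0.03 ]
trigger_face 0.6 [237. 229.] [0.47  0.005 0.032]
grip_face 0.77 [216. 225.] [0.478 0.058 0.032]
clamp 0.87 [238. 210.] [0.526 0.007 0.   ]
award 0.85 [343. 156.] [ 0.689 -0.281  0.   ]
tape 0.78 [ 95. 232.] [0.45  0.397 0.   ]
adhesive 0.68 [138. 155.] [0.672 0.296 0.   ]
scene [ 1.1678316  -0.1875125   1.11388793]
block_center 0.85 [183. 178.] [ 0.459 -0.258  0.018]
block_center 0.62 [135. 190.] [ 0.477 -0.395  0.018]
block_center 0.6 [ 94. 206.] [ 0.509 -0.51   0.018]
fixed_pad 0.94 [293. 200.] [0.588 0.034 0.032]
base_center 0.56 [289. 205.] [0.601 0.02  0.03 ]
jaw_pad 0.69 [247. 204.] [ 0.581 -0.094  0.032]
trigger_face 0.55 [275. 169.] [0.482 0.005 0.032]
grip_face 0.83 [291. 165.] [0.477 0.054 0.032]
clamp 0.73 [278. 187.] [0.524 0.008 0.   ]
award 0.84 [186. 257.] [ 0.693 -0.275  0.   ]
tape 0.8 [400. 146.] [0.441 0.407 0.   ]
tape 0.43 [274. 190.] [ 0.531 -0.007  0.   ]
adhesive 0.62 [385. 220.] [0.677 0.28  0.   ]
```

View pics/top.png

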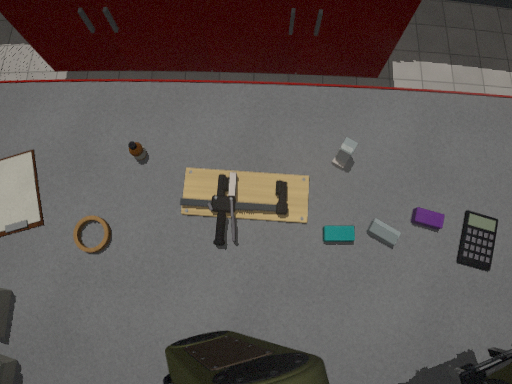

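View pics/scene.png

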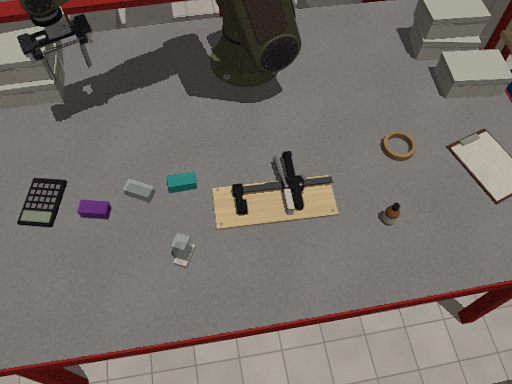

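The clear block lies at top pixel (384,232), between the turquoise (338,234) and purple (429,217) look-alikes. The clamp board runs along world y, with the jaw at (282,197) and the base and fixed pad at about (231,188).

```bash
cat >> h.py <<'E'
def plan(pos,yaw):
    "shift (50 mm units) and turn about tool z to reach a tool-down pose"
    o=ctrl.get_obs(); A=R.from_euler("xyz",o["eef_rot"]); B=R.from_euler("xyz",[np.pi,0,yaw])
    print("shift",np.round(A.inv().apply(np.array(pos)-o["ee_pos"])/.05,3),"turn",np.round((A.inv()*B).as_rotvec(),3))
def rect(P):
    (c,s,a)=cv2.minAreaRect((P[:,:2]*1000).astype(np.float32)); b=cv2.boxPoints((c,s,a))
    e=[b[1]-b[0],b[2]-b[1]]; e=max(e,key=np.linalg.norm)
    return np.array(c)/1000,sorted(s),np.arctan2(e[1],e[0])
E
python3 - <<'E'
from h import *
c=cam("top"); im,D=ctrl.camera("top")
for r in ctrl.cut_out("top","block_center"):
    v,u=np.nonzero(r["region"]); print(r["score"],r["point"],len(u),rect(atz(c,np.c_[u,v],.03)))
for k in("clamp","base_center"):
    for r in ctrl.cut_out("top",k)[:2]:
        v,u=np.nonzero(r["region"]); print(k,r["score"],r["point"],len(u),rect(atz(c,np.c_[u,v],.03)))
print(np.round(ctrl.camera_params("wrist")["T_tool_cam"],3)); print(ctrl.camera_params("wrist")["intrinsics"])
plan([.45,-.385,.25],0.33)
E
```

```text
0.98 [338.7, 235.7] 528 (array([ 0.46797678, -0.26138608]), [42.05059814453125, 82.77730560302734], np.float32(-1.5443707))
0.93 [385.1, 232.6] 540 (array([ 0.47240497, -0.38019525]), [49.012718200683594, 84.44007873535156], np.float32(1.0511912))
clamp 0.67 [240.7, 195.6] 6146 (array([ 0.52639197, -0.0103703 ]), [203.93698120117188, 341.54736328125], np.float32(1.5350376))
base_center 0.44 [229.7, 180.0] 163 (array([0.58864246, 0.02195673]), [20.57013511657715, 58.51123046875], np.float32(-0.0374379))
base_center 0.31 [384.7, 231.2] 567 (array([ 0.47408395, -0.38141867]), [49.89021301269531, 86.63170623779297], np.float32(1.0941765))
[[-0.001 -0.957 -0.289  0.085]
 [ 1.    -0.    -0.001  0.001]
 [ 0.001 -0.289  0.957 -0.166]
 [ 0.     0.     0.     1.   ]]
[[338.00963886   0.         257.6679434 ]
 [  0.         338.00963886 195.97048616]
 [  0.           0.           1.        ]]
shift [ 6.052 -0.818 -0.611] turn [ 0.     0.    -0.003]
```

```bash
python3 -c "
from h import *
plan([.53,-.02,.22],1.535)"
```

```text
shift [ 9.911 -7.218 -0.011] turn [-0.     0.    -1.208]
```

>>> move_arm --pt "1 0.8 -0.6 0 0 0 -0.1" --pt "1 1.6 -1.2 0 0 0 -0.2" --pt "1 2.4 -1.8 0 0 0 -0.3" --pt "1 3.2 -2.4 0 0 0 -0.4" --pt "1 4.0 -3.0 0 0 0 -0.5" --pt "1 4.8 -3.6 0 0 0 -0.6" --pt "1 5.6 -4.2 0 0 0 -0.7" --pt "1 6.4 -4.8 0 0 0 -0.8" --pt "1 7.3 -5.4 0 0 0 -0.9" --pt "1 8.2 -6.0 0 0 0 -1.0" --pt "1 9.0 -6.6 0 0 0 -1.1" --pt "1 9.9 -7.2 0 0 0 -1.2"

```text
time_s: 2.5
ee_pos: [0.5232, -0.0287, 0.2196]
eef_rot: [3.141, 0.0, 1.531]
force: [-0.1, -0.4, 1.0]
grip_width: 0.0942
grip_force: 0.0
```

>>> move_arm --pt "1 0 0 0 0 0 0" --pt "1 0 0 0 0 0 0" --pt "1 0 0 0 0 0 0"

```text
time_s: 2.8
ee_pos: [0.5219, -0.0315, 0.2194]
eef_rot: [-3.141, 0.0, 1.525]
force: [0.2, -0.5, 0.0]
grip_width: 0.0941
grip_force: 0.0
```

```bash
python3 - <<'E'
from h import *
o=ctrl.get_obs();print(o["ee_pos"],o["eef_rot"],np.abs(o["joint_vel"]).max())
n="wrist";c=cam(n); im,D=ctrl.camera(n); save(cv2.resize(im,(768,576)),"w1.png")
for k,z in dict(fixed_pad=.032,base_center=.03,jaw_pad=.032,trigger_face=.032,grip_face=.032,clamp=0).items():
    for r in ctrl.tip_of(n,k)[:2]: print(k,round(r["score"],2),np.round(r["point"]),np.round(atz(c,[r["point"]],z)[0],4))
for r in ctrl.cut_out(n,"base_center")[:2]:
    P=cloud(c,D,r["region"]); print(r["score"],r["point"],np.percentile(P[:,2],[5,50,95])); Q=P[abs(P[:,2]-.048)<.006]; print(len(Q),rect(Q))
np.savez("w1.npz",D=D,im=im,R=c[2],o=c[3])
E
```

```text
[ 0.52194036 -0.0315372   0.21942237] [-3.14134098e+00  1.33291381e-04  1.52527030e+00] 0.015292178198186603
fixed_pad 0.96 [321. 118.] [0.5907 0.0271 0.032 ]
base_center 0.83 [317. 127.] [0.5869 0.018  0.03  ]
jaw_pad 0.86 [316. 228.] [ 0.586  -0.0948  0.032 ]
trigger_face 0.88 [214. 141.] [0.4788 0.0083 0.032 ]
trigger_face 0.44 [208.  88.] [0.4774 0.0616 0.032 ]
grip_face 0.85 [211.  90.] [0.4797 0.0597 0.032 ]
grip_face 0.36 [215. 141.] [0.4801 0.0083 0.032 ]
clamp 0.87 [269. 138.] [0.5377 0.0043 0.    ]
0.78 [322.5, 126.1] [0.04053112 0.04852597 0.04978922]
1219 (array([0.58895569, 0.02142019]), [19.495708465576172, 63.70713806152344], np.float32(-0.011280231))
```

View pics/w1.png

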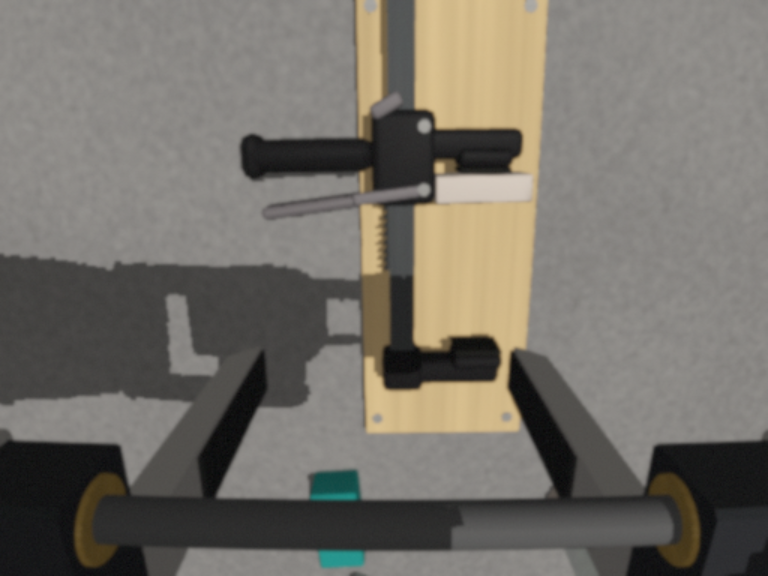

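The wrist view shows the base at (322,126) against the fixed pad, the jaw pad at (316,228), the trigger at (214,141) and the grip at (211,90) (coordinates in the unscaled picture). All of them agree with the sizes given. Next I'll get the clamp's yaw from the board edge and fly to the block.

```bash
python3 - <<'E'
from h import *
d=np.load("w1.npz"); c=cam("wrist"); c=(c[0],c[1],d["R"],d["o"])
hsv=cv2.cvtColor(d["im"],cv2.COLOR_RGB2HSV); m=(abs(hsv[:,:,0].astype(int)-18)<8)&(hsv[:,:,1]>60)&(hsv[:,:,2]>120)
L=[];Rr=[]
for v in range(10,270,4):
    u=np.nonzero(m[v,200:400])[0]+200
    if len(u)>10: Rr.append((u.max(),v)); L.append((u.min(),v))
for e in(L,Rr):
    P=atz(c,e,.012); f=np.polyfit(P[:,1],P[:,0],1); r=P[:,0]-np.polyval(f,P[:,1]); k=abs(r-np.median(r))<.002
    f=np.polyfit(P[k,1],P[k,0],1); print("edge yaw",np.pi/2-np.arctan(f[0]),"x at y=0",f[1],k.sum())
plan([.475,-.381,.19],1.08)
E
```

```text
edge yaw 1.5410673445049736 x at y=0 0.5051798339142864 22
edge yaw 1.5326674774955453 x at y=0 0.633562672953923 31
shift [-7.033 -0.633  0.591] turn [ 0.    -0.     0.446]
```

>>> move_arm --pt "1 -0.9 -0.1 0.1 0 0 0.06" --pt "1 -1.8 -0.2 0.2 0 0 0.12" --pt "1 -2.7 -0.3 0.3 0 0 0.18" --pt "1 -3.6 -0.4 0.4 0 0 0.24" --pt "1 -4.5 -0.5 0.5 0 0 0.3" --pt "1 -5.4 -0.55 0.6 0 0 0.36" --pt "1 -6.3 -0.6 0.6 0 0 0.42" --pt "1 -7.03 -0.63 0.6 0 0 0.446" --pt "1 -7.03 -0.63 0.6 0 0 0.446" --pt "1 -7.03 -0.63 0.6 0 0 0.446" --pt "1 -7.03 -0.63 0.6 0 0 0.446" --pt "1 -7.03 -0.63 0.6 0 0 0.446"

```text
time_s: 4.4
ee_pos: [0.4758, -0.3796, 0.1897]
eef_rot: [3.141, 0.0, 1.082]
force: [0.2, -1.3, -0.5]
grip_width: 0.0942
grip_force: 0.0
```

```bash
python3 - <<'E'
from h import *
o=ctrl.get_obs();print(o["ee_pos"],o["eef_rot"])
n="wrist";c=cam(n); im,D=ctrl.camera(n); save(im,"w2.png")
for r in ctrl.tip_of(n,"block_center")[:3]: print("tip",round(r["score"],2),np.round(r["point"]),np.round(atz(c,[r["point"]],.018)[0],4))
for r in ctrl.cut_out(n,"block_center")[:3]:
    v,u=np.nonzero(r["region"]); print("cut",r["score"],r["point"],len(u),"plane",rect(atz(c,np.c_[u,v],.036)))
    P=cloud(c,D,r["region"]); Q=P[abs(P[:,2]-.036)<.006]
    print(np.percentile(P[:,2],[5,50,95]),len(Q),rect(Q) if len(Q)>50 else "")
E
```

```text
[ 0.47584772 -0.37955458  0.1897289 ] [3.14130355e+00 7.71188167e-06 1.08225268e+00]
tip 0.68 [260. 185.] [ 0.4765 -0.3858  0.018 ]
tip 0.64 [344. 263.] [ 0.5165 -0.5094  0.018 ]
tip 0.56 [193.  83.] [ 0.4674 -0.2659  0.018 ]
cut 0.86 [191.7, 75.6] 4205 plane (array([ 0.4710834 , -0.26371613]), [43.766971588134766, 81.02969360351562], np.float32(-1.5043399))
[0.02682911 0.0365858  0.03789519] 3952 (array([ 0.46988913, -0.26288412]), [40.932151794433594, 80.26376342773438], np.float32(-1.538241))
cut 0.73 [261.4, 183.5] 3176 plane (array([ 0.47815546, -0.38238495]), [39.26716232299805, 82.60045623779297], np.float32(1.0458622))
[0.03320055 0.03647439 0.03769219] 3035 (array([ 0.47709155, -0.3842793 ]), [39.53704071044922, 78.98967742919922], np.float32(1.0437233))
cut 0.68 [336.0, 262.6] 1561 plane (array([ 0.5163562 , -0.50098727]), [40.50603485107422, 94.15681457519531], np.float32(1.3313761))
[0.00753801 0.03590713 0.03761545] 1060 (array([ 0.51582306, -0.50833652]), [37.414974212646484, 80.36359405517578], np.float32(1.3146329))
```

View pics/w2.png

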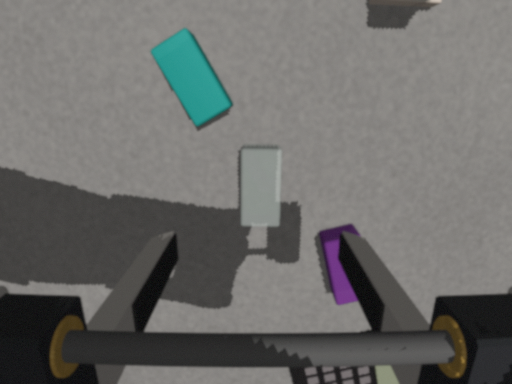

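The clear block sits at (261,184), size 39.5 x 79 mm and top at 36 mm, so it is the right one. Now to grasp it.

```bash
python3 -c "
from h import *
plan([.477,-.384,.021],1.045)"
```

```text
shift [-0.061  0.059  3.374] turn [0.    0.    0.037]
```

>>> move_arm --pt "1 -0.06 0.06 0.6 0 0 0.037" --pt "1 -0.06 0.06 1.2 0 0 0.037" --pt "1 -0.06 0.06 1.8 0 0 0.037" --pt "1 -0.06 0.06 2.4 0 0 0.037" --pt "1 -0.06 0.06 2.9 0 0 0.037" --pt "1 -0.06 0.06 3.2 0 0 0.037" --pt "1 -0.06 0.06 3.37 0 0 0.037" --pt "1 -0.06 0.06 3.37 0 0 0.037" --pt "0.1 -0.06 0.06 3.37 0 0 0.037" --pt "-0.3 -0.06 0.06 3.37 0 0 0.037" --pt "-0.3 -0.06 0.06 3.37 0 0 0.037" --pt "-0.3 -0.06 0.06 3.37 0 0 0.037" --grip_force 20

```text
time_s: 5.75
ee_pos: [0.4769, -0.3848, 0.0215]
eef_rot: [3.141, 0.0, 1.044]
force: [0.5, 0.6, 0.5]
grip_width: 0.0656
grip_force: 0.0
```

>>> move_arm --pt "-0.3 0 0 0 0 0 0" --pt "-0.3 0 0 0 0 0 0" --pt "-0.3 0 0 0 0 0 0" --pt "-0.3 0 0 0 0 0 0"

```text
time_s: 6.15
ee_pos: [0.4767, -0.3846, 0.021]
eef_rot: [-3.142, -0.0, 1.044]
force: [0.1, -0.2, -0.2]
grip_width: 0.0398
grip_force: 19.9
```

```bash
python3 -c "
from h import *
plan([.5865,-.0365,.121],1.535)"
```

```text
shift [ 7.122 -1.603 -2.   ] turn [-0.    -0.    -0.491]
```

>>> move_arm --pt "-0.3 0 0 -0.6 0 0 0" --pt "-0.3 0 0 -1.3 0 0 0" --pt "-0.3 0.4 -0.1 -2 0 0 -0.03" --pt "-0.3 1.2 -0.25 -2 0 0 -0.09" --pt "-0.3 2.1 -0.45 -2 0 0 -0.15" --pt "-0.3 3.0 -0.65 -2 0 0 -0.21" --pt "-0.3 3.9 -0.85 -2 0 0 -0.27" --pt "-0.3 4.8 -1.05 -2 0 0 -0.33" --pt "-0.3 5.7 -1.25 -2 0 0 -0.39" --pt "-0.3 6.5 -1.45 -2 0 0 -0.45" --pt "-0.3 7.12 -1.6 -2 0 0 -0.491" --pt "-0.3 7.12 -1.6 -2 0 0 -0.491"

```text
time_s: 7.35
ee_pos: [0.5869, -0.0331, 0.1204]
eef_rot: [-3.141, -0.001, 1.54]
force: [-0.1, -0.2, -3.4]
grip_width: 0.0398
grip_force: 19.9
```

>>> move_arm --pt "-0.3 0 0 0 0 0 0" --pt "-0.3 0 0 0 0 0 0"

```text
time_s: 7.55
ee_pos: [0.5863, -0.0375, 0.1207]
eef_rot: [-3.141, 0.0, 1.534]
force: [-0.6, -1.0, -4.4]
grip_width: 0.0395
grip_force: 19.9
```

```bash
python3 - <<'E'
from h import *
n="wrist";c=cam(n); im,D=ctrl.camera(n); save(im,"w3.png")
for k,z in dict(fixed_pad=.032,base_center=.03,jaw_pad=.032,trigger_face=.032,grip_face=.032).items():
    for r in ctrl.tip_of(n,k)[:1]: print(k,round(r["score"],2),np.round(r["point"]),np.round(atz(c,[r["point"]],z)[0],4))
for r in ctrl.cut_out(n,"base_center")[:2]:
    P=cloud(c,D,r["region"]); Q=P[abs(P[:,2]-.048)<.004]; print(r["score"],len(Q),rect(Q),np.median(Q[:,2]))
for r in ctrl.cut_out(n,"block_center")[:2]:
    P=cloud(c,D,r["region"]); z=np.median(P[:,2]); Q=P[abs(P[:,2]-z)<.006]; print("block",r["score"],r["point"],z,rect(Q))
print(ctrl.get_obs()["ee_pos"]); plan([.5865,-.0365,.0335],1.535)
E
```

```text
fixed_pad 0.8 [260. 120.] [0.5914 0.0291 0.032 ]
base_center 0.94 [258. 133.] [0.5892 0.019  0.03  ]
trigger_face 0.72 [113. 155.] [0.4773 0.0075 0.032 ]
grip_face 0.62 [104.  86.] [0.4783 0.0582 0.032 ]
0.74 80 (array([ 0.5279906 , -0.01875008]), [34.999305725097656, 203.1580352783203], np.float32(-1.4886843)) 0.04505135175794872
0.69 2393 (array([0.58926672, 0.0214563 ]), [20.106483459472656, 64.25164031982422], np.float32(-0.024419097)) 0.04870215473330056
block 0.76 [257.6, 256.6] 0.13617727187917547 (array([ 0.58714917, -0.03657396]), [40.28178405761719, 78.28253936767578], np.float32(1.5486189))
[ 0.58654971 -0.03695606  0.12094798]
shift [ 9.000e-03 -1.000e-03  1.749e+00] turn [-0.     0.    -0.001]
```

View pics/w3.png

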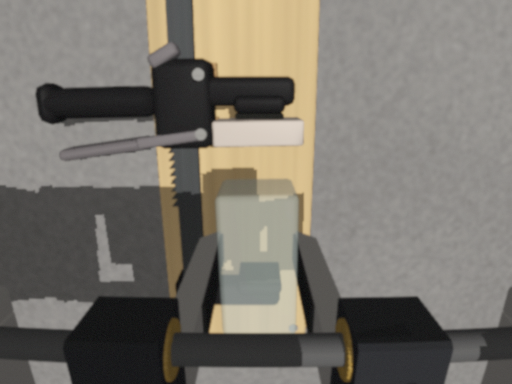

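The held block (258,257) lines up with the base (258,133), so I can lower it.

>>> move_arm --pt "-0.3 0 0.01 0.5 0 0 0" --pt "-0.3 0 0.01 1.0 0 0 0" --pt "-0.3 0 0.01 1.4 0 0 0" --pt "-0.3 0 0.01 1.65 0 0 0" --pt "-0.3 0 0.01 1.75 0 0 0" --pt "-0.3 0 0.01 1.75 0 0 0" --pt "-0.3 0 0.01 1.75 0 0 0"

```text
time_s: 8.65
ee_pos: [0.5876, -0.0368, 0.0342]
eef_rot: [3.14, 0.0, 1.535]
force: [0.4, -0.7, -3.8]
grip_width: 0.0396
grip_force: 20.0
```

>>> move_arm --pt "0.02 0 0 0 0 0 0" --pt "0.08 0 0 0 0 0 0" --pt "0.08 0 0 0 0 0 0" --pt "0.08 0 0 0 0 0 0" --pt "0.08 0 0 0 0 0 0"

```text
time_s: 9.15
ee_pos: [0.5872, -0.0367, 0.0336]
eef_rot: [3.141, 0.0, 1.535]
force: [-0.5, 0.1, -0.1]
grip_width: 0.0509
grip_force: 0.0
```

```bash
python3 -c "
from h import *
plan([.477,.0425,.15],-.036)"
```

```text
shift [ 1.503 -2.259 -2.329] turn [ 0.    -0.     1.571]
```

>>> move_arm --pt "0.08 0 0 0 0 0 0" --pt "0.08 0 0 -0.4 0 0 0" --pt "0.08 0 0 -1.1 0 0 0" --pt "0.08 0 0 -1.8 0 0 0" --pt "0.08 0 0 -2.3 0 0 0"

```text
time_s: 9.65
ee_pos: [0.5875, -0.0367, 0.1508]
eef_rot: [3.14, 0.0, 1.535]
force: [-0.8, -0.4, 0.2]
grip_width: 0.051
grip_force: 0.0
```

>>> move_arm --pt "1 0.1 -0.2 0 0 0 0.14" --pt "1 0.3 -0.4 0 0 0 0.28" --pt "1 0.4 -0.6 0 0 0 0.42" --pt "1 0.5 -0.8 0 0 0 0.56" --pt "1 0.7 -1.0 0 0 0 0.7" --pt "1 0.8 -1.2 0 0 0 0.84" --pt "1 0.9 -1.4 0 0 0 0.98" --pt "1 1.1 -1.6 0 0 0 1.12" --pt "1 1.2 -1.8 0 0 0 1.26" --pt "1 1.3 -2.0 0 0 0 1.4" --pt "1 1.4 -2.2 0 0 0 1.54" --pt "1 1.5 -2.26 0 0 0 1.571"

```text
time_s: 10.85
ee_pos: [0.4762, 0.0426, 0.1485]
eef_rot: [-3.142, 0.0, -0.041]
force: [-0.5, -0.1, 0.3]
grip_width: 0.0942
grip_force: 0.0
```

>>> move_arm --pt "1 0 0 0 0 0 0" --pt "1 0 0 0 0 0 0" --pt "1 0 0 0 0 0 0"

```text
time_s: 11.15
ee_pos: [0.4771, 0.0421, 0.1484]
eef_rot: [3.142, -0.0, -0.035]
force: [0.2, 0.6, -0.1]
grip_width: 0.0941
grip_force: 0.0
```

```bash
python3 - <<'E'
from h import *
n="wrist";c=cam(n); im,D=ctrl.camera(n); save(im,"w4.png"); o=ctrl.get_obs(); print(o["ee_pos"],o["eef_rot"])
for k,z in dict(base_center=.03,block_center=.03,jaw_pad=.032,trigger_face=.032,grip_face=.032).items():
    for r in ctrl.tip_of(n,k)[:1]: print(k,round(r["score"],2),np.round(r["point"]),np.round(atz(c,[r["point"]],z)[0],4))
for k in("base_center","block_center"):
  for r in ctrl.cut_out(n,k)[:2]:
    P=cloud(c,D,r["region"]); Q=P[abs(P[:,2]-.048)<.004]; print(k,r["score"],len(Q),rect(Q) if len(Q)>50 else "")
plan([.477,.0425,.027],-.036)
E
```

```text
[0.47703322 0.04209741 0.14841559] [ 3.14154886e+00  5.54412217e-05 -3.56743449e-02]
base_center 0.61 [279.  60.] [0.5891 0.0213 0.03  ]
block_center 0.85 [355.  59.] [ 0.588  -0.0393  0.03  ]
jaw_pad 0.54 [267.  59.] [0.5896 0.0304 0.032 ]
trigger_face 0.94 [299. 195.] [0.4774 0.0061 0.032 ]
grip_face 0.74 [242. 196.] [0.4779 0.056  0.032 ]
base_center 0.88 2158 (array([0.5895752 , 0.02058003]), [18.29415512084961, 63.2012825012207], np.float32(-0.027298084))
block_center 0.77 5849 (array([ 0.58837427, -0.03691715]), [40.2559814453125, 79.66767120361328], np.float32(1.54717))
block_center 0.24 2174 (array([0.58965802, 0.02057777]), [18.29415512084961, 63.36700439453125], np.float32(-0.027298102))
shift [ 2.000e-03 -5.000e-03  2.428e+00] turn [ 0.  0. -0.]
```

View pics/w4.png

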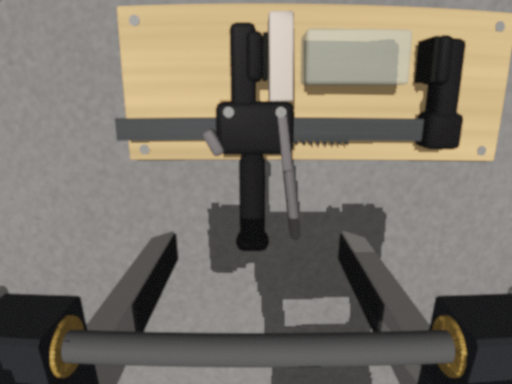

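The block (355,59) lies square and centred on the base (280,59). Grip and trigger are between the fingers, so I'll go down and squeeze.

>>> move_arm --pt "1 0 0.02 0.6 0 0 0" --pt "1 0 0.02 1.2 0 0 0" --pt "1 0 0.02 1.7 0 0 0" --pt "1 0 0.02 2.1 0 0 0" --pt "1 0 0.02 2.35 0 0 0" --pt "1 0 0.02 2.42 0 0 0" --pt "1 0 0.02 2.42 0 0 0" --pt "1 0 0.02 2.42 0 0 0" --grip_force 10

```text
time_s: 12.35
ee_pos: [0.4773, 0.0413, 0.0283]
eef_rot: [-3.142, -0.001, -0.036]
force: [0.2, -0.3, -0.3]
grip_width: 0.0936
grip_force: 0.0
```

>>> move_arm --pt "0.4 0 0 0 0 0 0" --pt "0.2 0 0 0 0 0 0" --pt "0 0 0 0 0 0 0" --pt "-0.2 0 0 0 0 0 0" --pt "-0.4 0 0 0 0 0 0" --pt "-0.4 0 0 0 0 0 0" --pt "-0.4 0 0 0 0 0 0" --pt "-0.4 0 0 0 0 0 0" --pt "-0.4 0 0 0 0 0 0" --grip_force 10

```text
time_s: 13.25
ee_pos: [0.4762, 0.0419, 0.0273]
eef_rot: [-3.141, 0.002, -0.037]
force: [-4.2, 8.4, 0.7]
grip_width: 0.0325
grip_force: 10.1
```

>>> move_arm --pt "0.7 0 -0.03 0 0 0 0" --pt "0.7 0 -0.03 0 0 0 0" --pt "0.7 0 -0.03 0 0 0 0" --pt "0.7 0 -0.03 0 0 0 0" --pt "0.7 0 -0.03 0 0 0 0" --pt "0.7 0 -0.03 0 0 0 0" --pt "0.7 0 -0.03 0 0 0 0" --pt "0.7 0 -0.03 0 0 0 0"

```text
time_s: 14.05
ee_pos: [0.4769, 0.0429, 0.0274]
eef_rot: [-3.142, 0.0, -0.036]
force: [0.6, -0.8, 0.1]
grip_width: 0.0799
grip_force: 0.0
```

```bash
python3 - <<'E'
from h import *
n="wrist";c=cam(n); im,D=ctrl.camera(n); save(im,"w5.png")
for k,z in dict(jaw_pad=.032,trigger_face=.032,grip_face=.032).items():
    for r in ctrl.tip_of("scene" if 0 else n,k)[:1]: print(k,round(r["score"],2),np.round(r["point"]),np.round(atz(c,[r["point"]],z)[0],4))
E
```

```text
jaw_pad 0.21 [326. 142.] [0.5396 0.0078 0.032 ]
trigger_face 0.73 [323. 262.] [0.4759 0.0081 0.032 ]
grip_face 0.88 [229. 261.] [0.4784 0.0579 0.032 ]
```

View pics/w5.png

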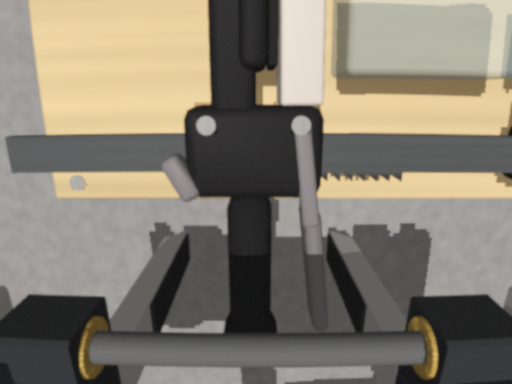

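>>> move_arm --pt "0.2 0 0 0 0 0 0" --pt "0 0 0 0 0 0 0" --pt "-0.2 0 0 0 0 0 0" --pt "-0.4 0 0 0 0 0 0" --pt "-0.4 0 0 0 0 0 0" --pt "-0.4 0 0 0 0 0 0" --pt "-0.4 0 0 0 0 0 0" --pt "-0.4 0 0 0 0 0 0" --pt "-0.4 0 0 0 0 0 0" --grip_force 10

```text
time_s: 15.15
ee_pos: [0.4761, 0.0425, 0.0272]
eef_rot: [3.141, 0.002, -0.036]
force: [-4.8, -4.4, 2.3]
grip_width: 0.0313
grip_force: 10.2
```

The trigger springs back free of the finger: the trigger is at (323,262) and a gap shows. I'll keep pumping.

>>> move_arm --pt "0.7 0 0 0 0 0 0" --pt "0.7 0 0 0 0 0 0" --pt "0.7 0 0 0 0 0 0" --pt "0.7 0 0 0 0 0 0" --pt "0.7 0 0 0 0 0 0" --pt "0.7 0 0 0 0 0 0" --pt "0.7 0 0 0 0 0 0"

```text
time_s: 15.85
ee_pos: [0.4769, 0.0429, 0.0275]
eef_rot: [-3.142, -0.0, -0.036]
force: [-0.3, 0.4, -0.6]
grip_width: 0.0794
grip_force: 0.0
```

>>> move_arm --pt "0.2 0 0 0 0 0 0" --pt "0 0 0 0 0 0 0" --pt "-0.2 0 0 0 0 0 0" --pt "-0.4 0 0 0 0 0 0" --pt "-0.4 0 0 0 0 0 0" --pt "-0.4 0 0 0 0 0 0" --pt "-0.4 0 0 0 0 0 0" --pt "-0.4 0 0 0 0 0 0" --pt "-0.4 0 0 0 0 0 0" --grip_force 10

```text
time_s: 16.75
ee_pos: [0.4762, 0.0424, 0.0272]
eef_rot: [3.141, 0.002, -0.036]
force: [-5.0, -5.0, 2.8]
grip_width: 0.0317
grip_force: 10.2
```

>>> move_arm --pt "0.7 0 0 0 0 0 0" --pt "0.7 0 0 0 0 0 0" --pt "0.7 0 0 0 0 0 0" --pt "0.7 0 0 0 0 0 0" --pt "0.7 0 0 0 0 0 0" --pt "0.7 0 0 0 0 0 0" --pt "0.7 0 0 0 0 0 0"

```text
time_s: 17.45
ee_pos: [0.4769, 0.0429, 0.0275]
eef_rot: [-3.141, 0.0, -0.036]
force: [-0.3, -1.2, 0.1]
grip_width: 0.079
grip_force: 0.0
```

>>> move_arm --pt "0.2 0 0 0 0 0 0" --pt "0 0 0 0 0 0 0" --pt "-0.2 0 0 0 0 0 0" --pt "-0.4 0 0 0 0 0 0" --pt "-0.4 0 0 0 0 0 0" --pt "-0.4 0 0 0 0 0 0" --pt "-0.4 0 0 0 0 0 0" --pt "-0.4 0 0 0 0 0 0" --pt "-0.4 0 0 0 0 0 0" --grip_force 10

```text
time_s: 18.35
ee_pos: [0.4761, 0.0425, 0.0272]
eef_rot: [3.141, 0.002, -0.036]
force: [-5.8, -4.0, 3.6]
grip_width: 0.0316
grip_force: 10.3
```

>>> move_arm --pt "0.7 0 0 0 0 0 0" --pt "0.7 0 0 0 0 0 0" --pt "0.7 0 0 0 0 0 0" --pt "0.7 0 0 0 0 0 0" --pt "0.7 0 0 0 0 0 0" --pt "0.7 0 0 0 0 0 0" --pt "0.7 0 0 0 0 0 0"

```text
time_s: 19.05
ee_pos: [0.4769, 0.0429, 0.0275]
eef_rot: [-3.142, 0.0, -0.036]
force: [-0.5, -0.3, 0.5]
grip_width: 0.0794
grip_force: 0.0
```

>>> move_arm --pt "0.2 0 0 0 0 0 0" --pt "0 0 0 0 0 0 0" --pt "-0.2 0 0 0 0 0 0" --pt "-0.4 0 0 0 0 0 0" --pt "-0.4 0 0 0 0 0 0" --pt "-0.4 0 0 0 0 0 0" --pt "-0.4 0 0 0 0 0 0" --pt "-0.4 0 0 0 0 0 0" --pt "-0.4 0 0 0 0 0 0" --grip_force 10

```text
time_s: 19.95
ee_pos: [0.476, 0.041, 0.0272]
eef_rot: [3.139, 0.002, -0.036]
force: [-7.4, -19.5, 4.0]
grip_width: 0.0392
grip_force: 10.1
```

The work is tight: the trigger stopped part-way, with 39 mm across the fingers. The wrist feels about 19.5 N, so I'll ease the grip slightly, check once and hand in.

>>> move_arm --pt "-0.4 0 0 0 0 0 0" --pt "-0.4 0 0 0 0 0 0" --pt "-0.4 0 0 0 0 0 0" --pt "-0.4 0 0 0 0 0 0" --pt "-0.4 0 0 0 0 0 0" --grip_force 8

```text
time_s: 20.45
ee_pos: [0.4761, 0.0414, 0.0272]
eef_rot: [3.139, 0.002, -0.036]
force: [-5.4, -16.4, 2.9]
grip_width: 0.0407
grip_force: 8.1
```

```bash
python3 - <<'E'
from h import *
ctrl_im,_=ctrl.camera("scene"); a,_=ctrl.camera("wrist")
save(np.hstack([cv2.resize(ctrl_im[130:250,200:360],(400,300)),cv2.resize(a,(400,300))]),"fin.png")
E
```

```text
(no output)
```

View pics/fin.png

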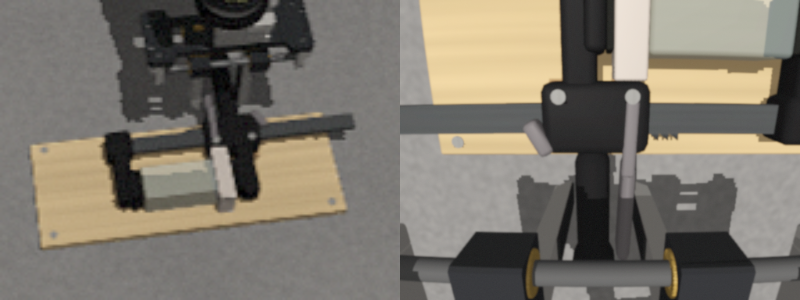

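The jaw (128,170), block (180,185) and base (222,175) are in line and tight, the block is square, and the trigger is held squeezed.

```bash
python3 -c "
from station import ctrl
print(ctrl.hand_in())"
```

```text
the job is handed in; nothing more can be done
None
```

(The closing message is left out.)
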